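# Demagnetize a mainspring barrel on the tunnel demagnetizer

## Task

Demagnetize the mainspring barrel: switch the demagnetizer on by pressing the end of the red rocker with the white mark, then, with the fingertips on the push plate, push the carriage with the barrel on it slowly (well under 15 cm a second) through the coil until it is fully home against its far stop, and only then press the other end of the rocker to switch the machine off. Leave the barrel lying untouched in its pan and do not disturb the other things on the counter.

Things in the scene. Friction and masses are not known exactly. Their poses are not given: they have to be found in the camera images.
- demagnetizer: Cream tunnel demagnetizer, fixed: base 170 (x) by 410 mm (y), deck 40 mm above the counter. Origin: centre of underside; rocker on the -x side, slide along y from push-plate end (-y) to far end (+y), z up. Coil arch over x -45..85, y 45..101 mm, 134 mm high; its tunnel is 80 mm wide, its roof 102 mm above the counter. Slide centre line and rails (8 mm high) at x = 20 mm.
- carriage (a joint): Brown fibre carriage along the slide, m: 0 at the near stop, 0.165 fully home at the far stop, growing to the machine's +y. Starts at 0 to 0.012, barrel in front of the coil; at 0.165 the barrel is wholly out beyond it. About 2 N of friction (3 to 4 N when pushed at 0.05 to 0.1 m/s); stays where it is left.
- push_plate (a point): Centre of the rear (-y) face of the upright push plate at the carriage's trailing end, 73 mm above the counter; moves with the carriage. Plate 50 mm wide (x), 8 mm thick (y), from 56 to 92 mm above the counter; behind it only deck and rails (top 48 mm). Push to machine +y. In the machine's frame at x 20 mm, y -189 mm with the carriage at 0, y -24 mm when home.
- pan (a point): Centre of the floor of the carriage's shallow pan, 56 mm above the counter, in which the barrel lies; inside 56 mm by 70 mm, rim 5 mm high; 189 mm ahead (+y) of the push plate's rear face.
- rocker (a joint): Angle of the red rocker switch, rad: 0 is off (as it starts), 0.4 is on. It stays where it is left, so press it right down (till the pressed half lies level); it takes 1.5 to 2.5 N on the raised end.
- rocker_on_end (a point): Point on the ON half (white mark, machine +y side) of the red rocker, about 12 mm from the pivot; press straight down. Rocker 34 mm long (y), 22 wide, pivot at machine x -52, y -105 mm, in a 42 by 30 mm black bezel, top 44 mm above the counter. The pressed-in half lies level, its face 47 mm above the counter; the raised half slopes up outwards to about 54 mm.
- rocker_off_end (a point): Point on the face of the rocker's OFF half, on the machine's -y side, 14 mm from the pivot; when the switch is on this half is raised. Press it straight down to switch off.
- barrel: Steel mainspring barrel, a toothed drum 42 mm across and 18 mm high with a squared arbor on top (29 mm in all), 140 g, lying loose in the pan. Origin: centre of its underside. It rides on the carriage; not to be touched.
- ratchet_wheel: Brass ratchet wheel, 36 mm across, 6 mm high, lying flat beside the machine; origin centre of underside. Leave alone.
- loupe: Tarnished nickel eye loupe, 35 mm across, 32 mm high, standing beside the machine; origin centre of underside. Leave alone.
- oil_cup: Brass oil cup with a steel cover, 32 mm across, 30 mm high, standing beside the machine; origin centre of underside. Leave alone.
- screwdriver: Wood-handled screwdriver, 150 mm long, lying on the counter beyond the machine; origin at the middle of its underside, its own x along the blade. Leave alone.

How it is judged:
By the outcome, as a careful person would: the job done as asked, in the order asked, and still so for the second after the job is handed in, with the robot touching nothing.
It also fails if it takes over 54 s, if anything falls off the work surface, if the arm or the gripper's body presses on something with over 40 N, if the wrist force passes 120 N, or if a joint passes its speed limit or range.

## Robot

A 7-joint arm with a two-finger parallel gripper is mounted at the origin on the work surface. World frame = base frame: x ahead of the robot, y to its left, z up, the work surface at z = 0. Lengths are in m, angles in rad, forces in N, time in s.
With the tool pointing down it reaches from about 0.425 to 0.95 m from the base axis. Payload 4.7 kg.
Tool frame: the origin (TCP) lies on the centre line of the jaws, within the pads' length; the fingertips stand robot.nose_length ahead of it and the grasp point (between the pads) lies 8 mm behind it (robot.nose_length is the distance from the TCP to the fingertips, in m); z points along the fingers, y is the line along which they close (so a half turn about z gives the same grasp; the last joint's range is limited). The gripper opens to 85 mm and grips with 20 to 120 N. Pads are 22 mm wide; open, the fingers measure 114 mm over their backs; the gripper's body (76 mm by 85 mm) begins 54 mm behind the grasp point. The pads swing forward as they close: fully open they stand 13 mm farther back than shut.
Start: joints at [1.217, 0.469, -0.049, 1.532, 0.024, 1.141, -0.082], TCP at [0.215, -0.64, 0.206] pointing down, gripper open.
Joint ranges: [-2.59, 2.59], [-0.33, 1.99], [-1.39, 1.29], [0.1, 2.45], [-1.04, 4.18], [0.21, 1.99], [-2.66, 2.66]. Speed limits (rad/s): [2.57, 2.57, 3.14, 3.14, 3.14, 3.14, 3.14].

## Interface

Orientations are given as [roll, pitch, yaw] about the fixed x, y, z axes, in that order (R = Rz(yaw) Ry(pitch) Rx(roll)).
In Python, from plant import robot gives the robot as it stands. Calls block until the motion is done:
- robot.goto(position, orientation): joint-space move of the TCP to a pose.
- robot.move_straight(position, vel=0.15, attitude=None, contact_N=None): straight line of the TCP; attitude=None keeps the orientation; vel is the mean speed in m/s. With contact_N (N) it stops when the force on the tool has changed by that much, and returns True; else False.
- robot.move_joints(angles): joint-space move.
- robot.grip(opening, strength=None): opening from 0.0 (shut) to 1.0 (fully open); strength is the grip in N (None keeps the last); returns when the fingers have stopped.
- robot.sleep(seconds).
- robot.inverse_kinematics(position, orientation): joint angles nearest the present ones, or None.
- robot.sense(): the state.
- robot.grab_frame(name): name is "side" or "top" or "wrist"; returns a dict with "image" (420x560x3 uint8, red, green, blue), "range_z" (420x560 float32, m along the optical axis (not along the pixel's ray), 0 where there is no reading), "fx", "fy", "cx", "cy" (pixels), "dist_coeffs" ([k1, k2, p1, p2, k3] as OpenCV has them; the pictures are not rectified), "R" (3x3) and "t" (3): a world point X has camera coordinates R X + t. Camera axes: x right, y down, z forward; pixel columns grow to the right and rows downward; lengths in m; the calibration is good to about 2 mm. A picture is of the moment at which its call begins.
A pose or a line that the arm cannot do raises robot.IKError and nothing moves.
- robot.close_job(): hands the job in; it is judged then, once.
The state is a dict: "t": time; "joint_pos": joint angles; "joint_velocities": joint speeds; "effort": joint torques, N m; "tcp_pos": TCP position; "tcp_rot": TCP orientation; "wrist_force": force on the tool from outside, world axes, zero at the start; "torque": the same for the moment, N m; "opening": opening from 0.0 (shut) to 1.0 (fully open); "gripper_force": force on a finger pad.
Only numpy, scipy, OpenCV 4.12 (cv2) and the standard library are available. Lean on these libraries where they do the work, as an engineer would, in place of code of your own. Each camera call takes 0.05 s, during which the arm holds its last target. There are 200 camera calls.

## Working session

There is one attempt and no reset: what is moved stays moved. The work goes in short steps, each a Python script; the robot and the scene stay as the last script left them, time stands still between calls to the robot, and variables do not carry over. Pictures are saved under pics/ and viewed, at most 10 in all, crops included, and the job is handed in when it is done.

```bash
mkdir -p pics; ls; cat > h.py <<'E'
import numpy as np, cv2
from plant import robot
def grab(n):
    f=robot.grab_frame(n); f["K"]=np.array([[f["fx"],0,f["cx"]],[0,f["fy"],f["cy"]],[0,0,1.]]); f["D"]=np.array(f["dist_coeffs"],float)
    f["R"]=np.array(f["R"]); f["t"]=np.array(f["t"]); return f
def plane(f,uv,z):
    "pixels -> world points on horizontal plane z"
    p=cv2.undistortPoints(np.array(uv,float).reshape(-1,1,2),f["K"],f["D"])[:,0]
    d=np.c_[p,np.ones(len(p))]@f["R"]; c=-f["R"].T@f["t"]
    return c+d*((z-c[2])/d[:,2])[:,None]
def proj(f,X): return cv2.projectPoints(np.array(X,float).reshape(-1,3),cv2.Rodrigues(f["R"])[0],f["t"],f["K"],f["D"])[0][:,0]
def save(f,n): cv2.imwrite(f"pics/{n}.png",cv2.cvtColor(f["image"],cv2.COLOR_RGB2BGR))
E
python3 - <<'E'
from h import *
for n in("top","side"):
    f=grab(n); save(f,n+"0"); print(n,-f["R"].T@f["t"],f["R"][2],f["fx"])
s=robot.sense(); print(s["t"],s["tcp_rot"],robot.nose_length,s["opening"])
E
```

```text
pics
top [ 0.48743839 -0.01109284  0.77302227] [ 0.09858026 -0.01104963 -0.99506776] 408.25143028439095
side [ 0.33865251 -0.4626775   0.49736848] [ 0.35272507  0.69142579 -0.63048822] 393.88860844953484
0.1 [-3.13982325e+00  5.21615964e-05  3.24837138e-01] 0.011 1.0010653424566762
```

View pics/top0.png

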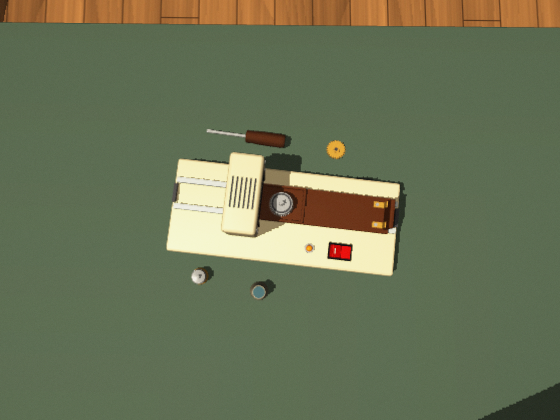

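View pics/side0.png

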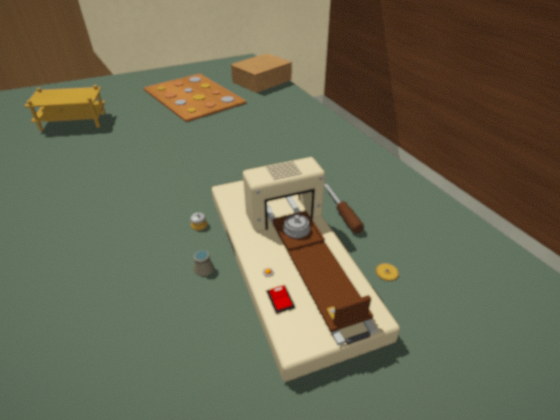

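The top view shows the machine with its +y end to image left. The rocker is at about (340,251) with its ON mark on the left half, the plate at about (391,215) and the barrel at (282,203). The side view agrees: plate at (352,312), rocker at (280,298).

```bash
cat > m.py <<'E'
from h import *
f=grab("top"); im=f["image"]; hsv=cv2.cvtColor(im,cv2.COLOR_RGB2HSV)
cream=cv2.inRange(hsv,(15,20,150),(40,140,255)); cream[:140]=0; cream[:,221:270]=0; cream[300:]=0
cream=cv2.morphologyEx(cream,cv2.MORPH_OPEN,np.ones((5,5)))
pts=cv2.findNonZero(cream)[:,0]
w=plane(f,pts,.04)[:,:2]*1000
r=cv2.minAreaRect(w.astype(np.float32)); print("deck",r)
red=cv2.inRange(hsv,(0,180,120),(8,255,255))|cv2.inRange(hsv,(172,180,120),(180,255,255))
red[:235]=0;red[265:]=0;red[:,:322]=0;red[:,358:]=0
p=cv2.findNonZero(red)[:,0]; rr=cv2.minAreaRect(p.astype(np.float32)); print("red px",rr,len(p)); rc=plane(f,[rr[0]],.049)[0]; print("rocker",rc)
bx=cv2.boxPoints(r); c=np.array(r[0])
w_,h_=r[1]; a=np.deg2rad(r[2]); ax=np.array([np.cos(a),np.sin(a)]) if w_>h_ else np.array([-np.sin(a),np.cos(a)])
if ax[1]<0: ax=-ax
yaw=np.arctan2(-ax[0],ax[1]); print("yaw",yaw)
M=np.array([[ax[1],ax[0]],[-ax[0],ax[1]]])  # columns: machine x, y
O=c/1000
def mw(x,y): return O+M@np.array([x,y])/1000
print("rocker pred",mw(-52,-105),"barrel pred",mw(20,0),"plate",mw(20,-189))
print("barrel seen",plane(f,[[282,203]],.08)[0])
X=[[*mw(x,y),z] for x,y,z in[(-85,-205,40),(85,-205,40),(85,205,40),(-85,205,40),(20,-189,92),(-5,-189,92),(45,-189,92),(-52,-105,47),(-52,-93,47),(-52,-119,54)] for z in[z/1000]]
np.savez("mach.npz",O=O,M=M,yaw=yaw)
pics=[]
for n in("top","side"):
    g=grab(n)
    I=cv2.resize(g["image"],None,fx=3,fy=3)
    for u in proj(g,X)*3: cv2.circle(I,tuple(int(v) for v in u+1),4,(0,0,255),1)
    pics.append(I[450:850,460:1240] if n=="top" else I[500:1100,600:1200][:, :780])
P=np.zeros((600,800,3),np.uint8); a=cv2.resize(pics[0],(400,205)); b=pics[1]
cv2.imwrite("pics/ov_top.png",pics[0][:,:,::-1]); cv2.imwrite("pics/ov_side.png",b[:,:,::-1])
E
python3 m.py
```

```text
deck ((541.21044921875, -37.577056884765625), (407.3125915527344, 208.8400115966797), 83.67420196533203)
red px ((339.71539306640625, 251.27694702148438), (20.589767456054688, 12.775577545166016), 7.125016689300537) 245
rocker [ 0.49837024 -0.13876244  0.049     ]
yaw -0.11040600352114255
rocker pred [ 0.47795796 -0.1362083 ] barrel pred [ 0.56108868 -0.03978069] plate [ 0.54026431 -0.22762996]
barrel seen [ 0.57987515 -0.03532466  0.08      ]
```

View pics/ov_top.png

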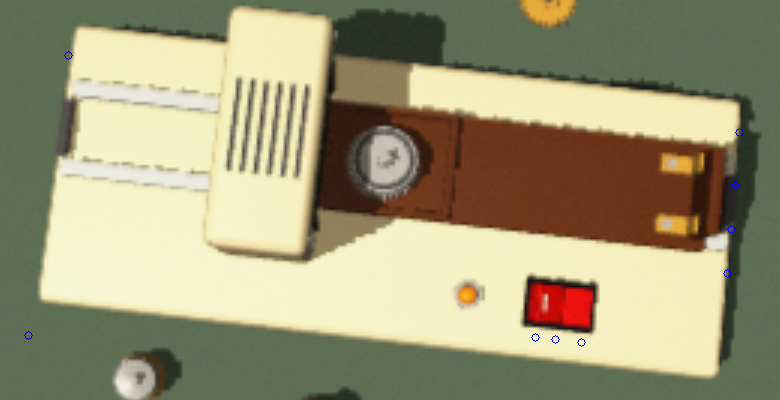

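View pics/ov_side.png

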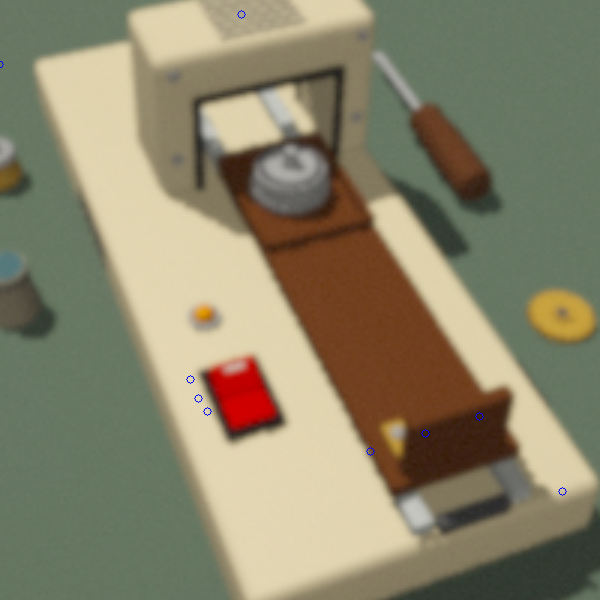

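The first deck fit was spoiled by the oil cup below the machine (crop (138,375)), so the overlay is off by about 2 cm. Refitting with large components only.

```bash
python3 - <<'E'
s=open("m.py").read()
s=s.replace('pts=cv2.find','n_,lab,st,_=cv2.connectedComponentsWithStats(cream); cream[np.isin(lab,np.where(st[:,4]<500)[0])]=0\npts=cv2.find')
s=s.replace('P=np.zeros((600,800,3),np.uint8); a=cv2.resize(pics[0],(400,205)); b=pics[1]','b=pics[1]').replace("ov_","ow_")
s=s.replace('cv2.imwrite("pics/ow_top.png",pics[0][:,:,::-1]); cv2.imwrite("pics/ow_side.png",b[:,:,::-1])','cv2.imwrite("pics/ow.png",np.hstack([cv2.resize(pics[0][:,480:],(390,520)),cv2.resize(b,(400,520))])[:,:,::-1])')
open("m.py","w").write(s)
E
python3 m.py
```

```text
deck ((561.1114501953125, -39.769073486328125), (407.3153381347656, 168.86257934570312), 83.68646240234375)
red px ((339.71539306640625, 251.27694702148438), (20.589767456054688, 12.775577545166016), 7.125016689300537) 244
rocker [ 0.49837024 -0.13876244  0.049     ]
yaw -0.11019201852755452
rocker pred [ 0.49788007 -0.13841385] barrel pred [ 0.58099015 -0.04196846] plate [ 0.56020598 -0.22982217]
barrel seen [ 0.57987515 -0.03532466  0.08      ]
```

View pics/ow.png

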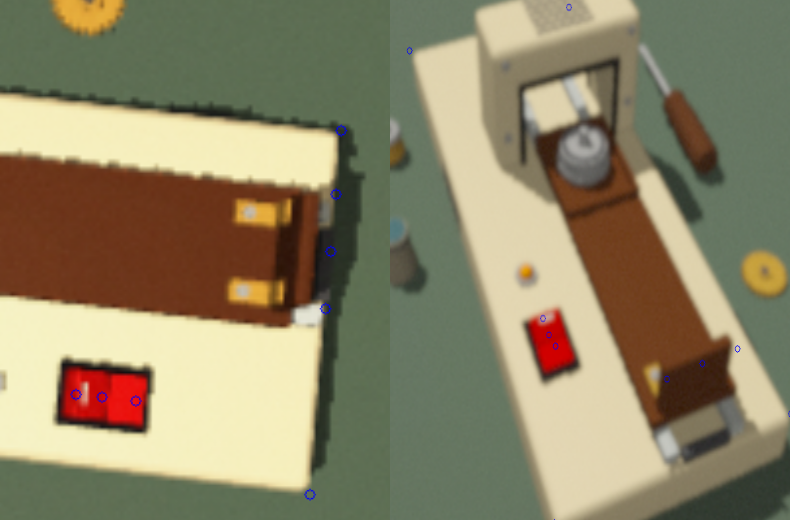

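The refit is good: deck 407×169 mm against 410×170, and the predicted rocker is 0.5 mm from the red blob at (340,251). Now switch on.

```bash
cat >> h.py <<'E'
import os
if os.path.exists("mach.npz"):
    _m=np.load("mach.npz"); yaw=float(_m["yaw"])
    def P(x,y,tip): return [*(_m["O"]+_m["M"]@np.array([x,y])/1000), tip/1000+robot.nose_length]
    def inv(p): return _m["M"].T@(np.array(p[:2])-_m["O"])*1000
    ORI=[np.pi,0,yaw+np.pi/2]
    def st(l):
        s=robot.sense(); print(l,"t",round(s["t"],2),"mach xy",inv(s["tcp_pos"]).round(1),"tip",round((s["tcp_pos"][2]-robot.nose_length)*1000,1),"F",np.round(s["wrist_force"],1))
E
python3 - <<'E'
from h import *
for o in(np.pi/2,-np.pi/2): print(robot.inverse_kinematics(P(-52,-91,150),[np.pi,0,yaw+o]))
robot.grip(0.0); print(robot.nose_length,robot.sense()["opening"])
robot.goto(P(-52,-91,150),ORI); st("above")
robot.move_straight(P(-52,-91,64)); st("near")
print(robot.move_straight(P(-52,-91,44),vel=.02,contact_N=8)); st("pressed")
robot.move_straight(P(-52,-91,90)); st("up")
robot.goto(P(-52,-240,130),ORI); st("back")
f=grab("side"); I=cv2.resize(f["image"][180:360,190:420],None,fx=3,fy=3); cv2.imwrite("pics/on.png",I[:,:,::-1])
E
```

```text
[ 0.64151572  0.31132833 -0.57898662  1.93486102  0.20697146  0.95384524
 -0.14621891]
[-0.69511119  0.43245093  1.12394027  2.00241928 -0.46737143  0.99520715
 -2.59362474]
0.011 0.0047647761540129995
above t 3.28 mach xy [-51.9 -92.6] tip 149.9 F [ 0.   0.2 -0.8]
near t 4.01 mach xy [-51.3 -91.1] tip 64.5 F [ 0.4 -1.3  0.4]
False
pressed t 5.16 mach xy [-51.9 -91. ] tip 44.1 F [0.5 0.3 0.1]
up t 5.62 mach xy [-52.1 -91.2] tip 90.1 F [-0.6 -0.4 -0.3]
back t 6.28 mach xy [ -52.8 -239.8] tip 128.8 F [-0.3  0.4 -0.8]
```

View pics/on.png

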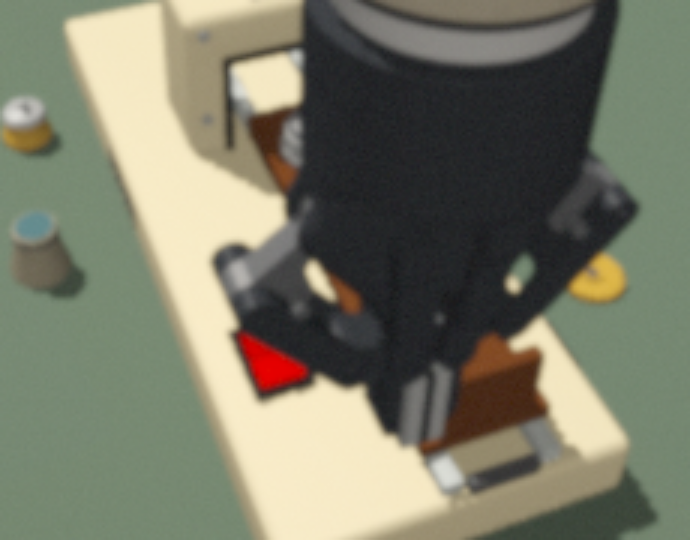

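The rocker at (270,362) is partly hidden and no firm contact was felt at tip 44 mm, so I'll look again from the top and wrist cameras.

```bash
python3 - <<'E'
from h import *
f=grab("top"); u=proj(f,[[*P(-52,-105,0)[:2],.048]])[0].astype(int)
A=cv2.resize(f["image"][u[1]-25:u[1]+25,u[0]-25:u[0]+25],(390,390),interpolation=cv2.INTER_NEAREST)
g=grab("wrist"); B=cv2.resize(g["image"],(400,300)); B=cv2.copyMakeBorder(B,0,90,0,0,cv2.BORDER_CONSTANT)
cv2.imwrite("pics/on2.png",np.hstack([A,B])[:,:,::-1])
X=np.array([[*P(-52,y,0)[:2],z] for y,z in((-91,.048),(-119,.052))])
for uv,x in zip(proj(f,X),X): i=np.round(uv).astype(int); print(uv,f["image"][i[1],i[0]])
# heights from depth
for n,h in(("top",f),("wrist",g)):
  for uv,x in zip(proj(h,X),X):
    i=np.round(uv).astype(int)
    if 2<i[0]<557 and 2<i[1]<417:
        d=np.median(h["range_z"][i[1]-1:i[1]+2,i[0]-1:i[0]+2]); q=cv2.undistortPoints(uv.reshape(1,1,2).astype(float),h["K"],h["D"])[0,0]
        print(n,i,"z",(h["R"].T@(np.array([*q,1])*d-h["t"]))[2])
E
```

```text
[331.57770166 250.6580692 ] [189  11   7]
[347.71023999 252.43932342] [236  15  13]
top [332 251] z 0.052657708077219915
top [348 252] z 0.04613511095477605
wrist [279  11] z 0.04383188394406823
wrist [279  50] z 0.04596888491385806
```

View pics/on2.png

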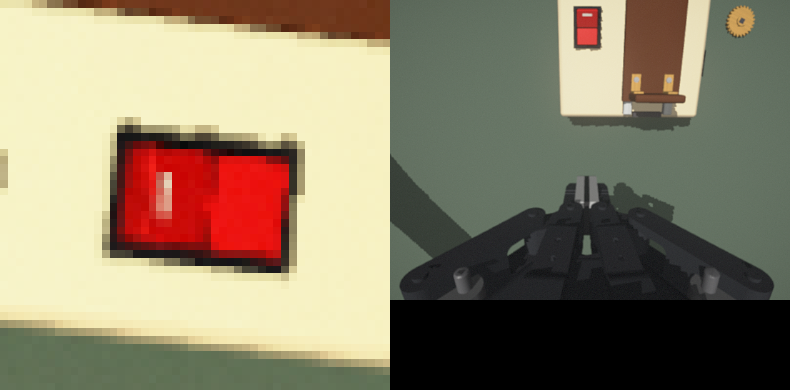

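The rocker is still OFF: the ON half is darker, with the depth reading 52.7 mm there and 46.1 mm on the other half. So the fingertips never reached it. Next I check where the real tips are.

```bash
python3 - <<'E'
from h import *
s=robot.sense(); T=np.array(s["tcp_pos"]); print(s["tcp_pos"],s["tcp_rot"])
f=grab("side"); 
for d in(0,.011,-.01): print(d,proj(f,[T-[0,0,d]])[0], "seen tip ~(332,327)")
g=grab("wrist")
# lowest fingertip points by depth in wrist view
v,u=np.mgrid[200:330:2,230:320:2]; uv=np.c_[u.ravel(),v.ravel()].astype(float)
d=g["range_z"][v.ravel(),u.ravel()]; q=cv2.undistortPoints(uv.reshape(-1,1,2),g["K"],g["D"])[:,0]
W=(np.c_[q,np.ones(len(q))]*d[:,None]-g["t"])@g["R"]; k=(d>0)&(np.linalg.norm(W-T,axis=1)<.06)
W=W[k]; o=np.argsort(W[:,2])[:8]; print((W[o]-T).round(4)*1000)
u=proj(f,[T])[0].astype(int); C=f["image"][u[1]-60:u[1]+60,u[0]-80:u[0]+80]
C=cv2.resize(C,None,fx=4,fy=4); cv2.circle(C,(320,240),4,(0,255,0),1); cv2.imwrite("pics/tip.png",C[:,:,::-1])
E
```

```text
[ 0.48310119 -0.27059342  0.14025683] [-3.14032551e+00 -1.27268192e-03  1.46363712e+00]
0 [322.84264327 333.65600333] seen tip ~(332,327)
0.011 [322.18246523 339.74831241] seen tip ~(332,327)
-0.01 [323.46273259 327.94040902] seen tip ~(332,327)
[[-2.4 10.3 30.1]
 [ 0.6 10.  30.2]
 [-3.3 10.5 30.2]
 [ 4.4  9.7 30.3]
 [ 1.5 10.1 30.5]
 [-0.4 10.4 30.7]
 [ 3.5 10.  30.8]
 [-4.2 10.8 30.8]]
```

View pics/tip.png

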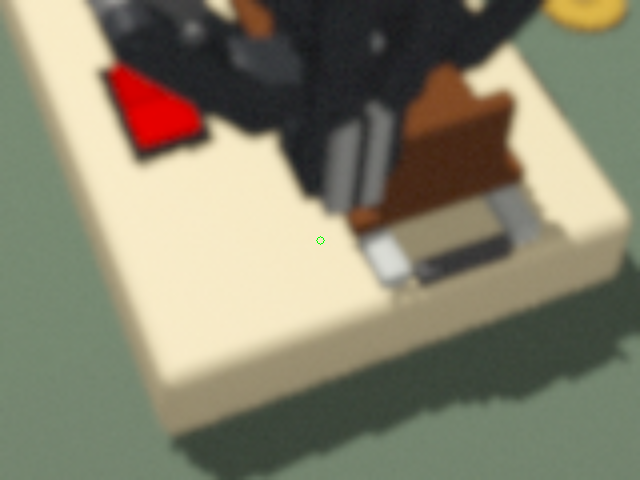

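The seen tip, at about (330,326) in the side view, is up and right of the projected tip (322,340). I'll triangulate it with the wrist view.

```bash
python3 - <<'E'
from h import *
T=np.array(robot.sense()["tcp_pos"]); f=grab("side"); g=grab("wrist")
def ray(f,uv):
    p=cv2.undistortPoints(np.array(uv,float).reshape(1,1,2),f["K"],f["D"])[0,0]; d=np.r_[p,1]@f["R"]; return -f["R"].T@f["t"],d/np.linalg.norm(d)
c1,d1=ray(f,(330,326)); c2,d2=ray(g,(274,250))
s=np.linalg.lstsq(np.c_[d1,-d2],c2-c1,rcond=None)[0]; a,b=c1+s[0]*d1,c2+s[1]*d2
print("tri rel TCP mm",((a+b)/2-T)*1000,"gap",np.linalg.norm(a-b)*1000)
print("wrist cam rel TCP",(c2-T)*1000,"TCP,tip px in wrist",proj(g,[T,T-[0,0,.011]]),"depth",g["range_z"][[245,252,260,280],274])
# machine seen by wrist depth: deck height
uv=proj(g,[[*P(-30,-150,0)[:2],.04],[*P(-52,-105,0)[:2],.048]]); print(uv)
i=uv[0].round().astype(int); c,d=ray(g,uv[0]); z=g["range_z"][i[1],i[0]]; print("deck z",(c+d*z/(g["R"][2]@d))*1000)
hsv=cv2.cvtColor(g["image"],cv2.COLOR_RGB2HSV); m=cv2.inRange(hsv,(0,170,100),(6,255,255))|cv2.inRange(hsv,(174,170,100),(180,255,255)); m[120:]=0
M=cv2.moments(m,True); u=(M["m10"]/M["m00"],M["m01"]/M["m00"]); print("red in wrist",u,M["m00"],plane(g,[u],.049), P(-52,-105,0)[:2])
E
```

```text
tri rel TCP mm [ 1.31987853 -1.10837907 13.16242781] gap 8.71049393043121
wrist cam rel TCP [  5.84568618  73.18625494 167.48373205] TCP,tip px in wrist [[278.51562635 241.65271507]
 [278.32663639 234.53864707]] depth [0.33555132 0.14579149 0.13710424 0.12061089]
[[304.44552224  93.33682383]
 [278.13228273  30.85954962]]
deck z [ 514.95615764 -185.48505448   38.34988487]
red in wrist (274.9413109756098, 37.24466463414634) 1312.0 [[ 0.49495555 -0.14282313  0.049     ]] [np.float64(0.49788006872288315), np.float64(-0.13841385235012874)]
```

Both views agree that the fingertips stand about 30 mm above the reported TCP when shut, rather than 11 mm ahead of it. So the tips were simply too high. I'll press by contact, going lower.

```bash
python3 - <<'E'
from h import *
robot.goto(P(-52,-91,90),ORI); robot.move_straight(P(-52,-91,46)); st("start")
r=robot.move_straight(P(-52,-91,-4),vel=.03,contact_N=7); st(r)
g=grab("side"); save(g,"press")
u=proj(g,[[*P(-52,-91,0)[:2],.055]])[0].astype(int); C=cv2.resize(g["image"][u[1]-60:u[1]+60,u[0]-80:u[0]+80],None,fx=4,fy=4); cv2.imwrite("pics/press.png",C[:,:,::-1])
E
```

```text
start t 7.74 mach xy [-51.8 -92.1] tip 46.1 F [0.7 0.6 1.4]
True t 8.88 mach xy [-51.6 -90. ] tip 10.3 F [-1.1 -0.2  7.2]
```

View pics/press.png

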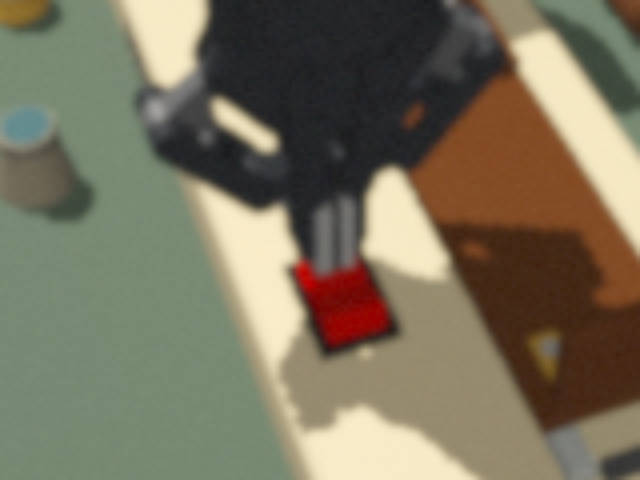

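The fingertips are on the ON half, at crop about (335,270), with 7 N. The tip reads 10.3 on a 47 mm face, so the offset is +37 mm. I'll lift and verify by colour and depth.

```bash
cat >> h.py <<'E'
OFF=36.7
def Q(x,y,tip): return P(x,y,tip-OFF)
def rocker():
    f=grab("top"); X=np.array([[*P(-52,y,0)[:2],.049] for y in(-91,-119)]); 
    for uv in proj(f,X):
        i=np.round(uv).astype(int); d=np.median(f["range_z"][i[1]-1:i[1]+2,i[0]-1:i[0]+2]); q=cv2.undistortPoints(uv.reshape(1,1,2).astype(float),f["K"],f["D"])[0,0]
        print("rocker px",f["image"][i[1],i[0]],"z",(f["R"].T@(np.array([*q,1])*d-f["t"]))[2].round(4))
E
python3 - <<'E'
from h import *
robot.move_straight(Q(-52,-91,44),vel=.02,contact_N=6); st("press")
robot.move_straight(Q(-52,-91,85)); 
robot.move_straight(Q(-52,-235,105)); robot.move_straight(Q(20,-240,105)); st("behind plate"); rocker()
E
```

```text
press t 9.13 mach xy [-51.5 -90.1] tip 10.2 F [-2.  -0.1  9.8]
behind plate t 11.29 mach xy [  19.1 -239.3] tip 67.8 F [0.2 0.3 0.3]
rocker px [246 239 224] z 0.0469
rocker px [247  40  34] z 0.0522
```

The rocker is ON: ON half at 46.9 mm, OFF half raised to 52.2 mm. Now the push.

```bash
python3 - <<'E'
from h import *
robot.move_straight(Q(20,-240,66)); robot.move_straight(Q(20,-212,66),vel=.1); st("ready")
r=robot.move_straight(Q(20,-22,66),vel=.045,contact_N=12); st(r)
E
```

```text
ready t 12.18 mach xy [  20.5 -211.2] tip 30.0 F [-0.3 -0.  -0.2]
True t 15.62 mach xy [ 19.7 -38.2] tip 29.0 F [ 0.7 -0.4 -0.4]
```

```bash
python3 - <<'E'
from h import *
r=robot.move_straight(Q(20,-22,66),vel=.02,contact_N=15); st(r)
robot.sleep(.2); st("hold")
robot.move_straight(Q(20,-75,66),vel=.08); robot.move_straight(Q(20,-115,110)); robot.move_straight(Q(-52,-260,130)); st("away"); rocker()
f=grab("top"); save(f,"home_top"); C=cv2.resize(f["image"][140:290,150:410],None,fx=3,fy=3)
X=[[*P(x,y,0)[:2],z] for x,y,z in((20,-24,.092),(-5,-24,.092),(45,-24,.092),(20,165,.085))]
for u in (proj(f,X)-[150,140])*3: cv2.circle(C,tuple(int(v) for v in u+1),4,(0,0,255),1)
cv2.imwrite("pics/home.png",C[:,:,::-1])
E
```

```text
True t 16.13 mach xy [ 19.1 -38.7] tip 28.4 F [-0.9 -0.4  0.5]
hold t 16.33 mach xy [ 18.7 -38.8] tip 27.9 F [-0.   1.2  0.3]
away t 18.72 mach xy [ -51.5 -258.8] tip 93.2 F [ 0.  -0.4 -0.1]
rocker px [244 237 220] z 0.0479
rocker px [246  39  34] z 0.0521
```

View pics/home.png

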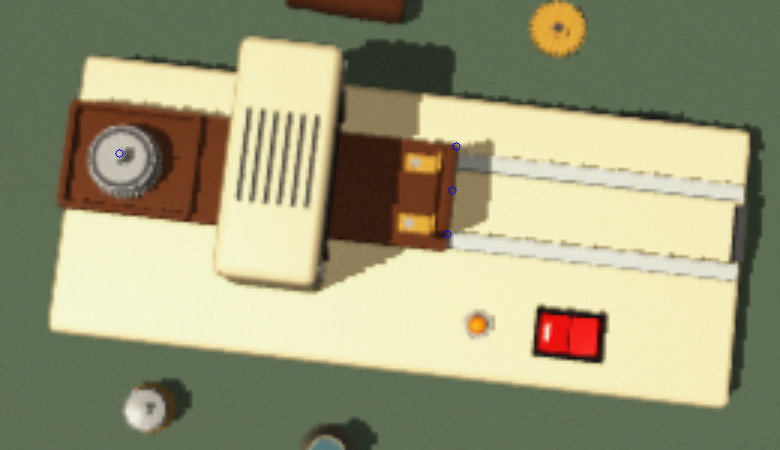

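The carriage is home: plate rear edge at crop (452,190) lies on the predicted home marks, it took 15 N twice without moving, and the barrel sits in its pan beyond the coil at (123,160). Now switch off.

```bash
python3 - <<'E'
from h import *
robot.move_straight(Q(-52,-121,85)); robot.move_straight(Q(-52,-121,62)); st("near")
r=robot.move_straight(Q(-52,-121,42),vel=.025,contact_N=8); st(r)
r=robot.move_straight(Q(-52,-121,42),vel=.02,contact_N=7); st(r)
robot.move_straight(Q(-52,-121,85)); robot.move_straight(Q(-52,-280,140)); robot.sleep(.3); st("away"); rocker()
f=grab("top"); C=cv2.resize(f["image"][120:310,150:410],None,fx=3,fy=3); cv2.imwrite("pics/off.png",C[:,:,::-1])
E
```

```text
near t 20.24 mach xy [ -52.7 -121.7] tip 24.9 F [0.1 0.4 0. ]
True t 20.87 mach xy [ -51.5 -122. ] tip 10.3 F [-2.   0.3  6.2]
True t 21.07 mach xy [ -51.5 -122.1] tip 10.3 F [-2.7  0.5  9. ]
away t 23.06 mach xy [ -52.  -279.5] tip 103.2 F [-0.9 -0.   0.5]
rocker px [183  12   8] z 0.0519
rocker px [232  15  12] z 0.0473
```

View pics/off.png

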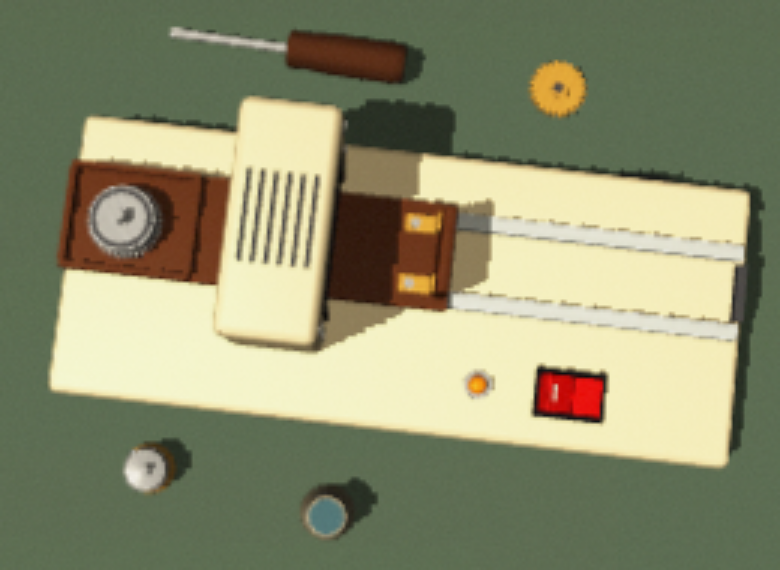

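The rocker, at (570,395), is back OFF with the OFF half level at 47.3 mm. The carriage is home, the barrel is in its pan at (123,220), and the other items are where they were. Handing in.

```bash
python3 -c "
from plant import robot
print(robot.close_job())"
```

```text
the job is handed in; nothing more can be done
None
```

The job is done and handed in at about 23 s: machine switched on, carriage pushed home at about 5 cm/s, then switched off; the last picture shows the barrel in its pan and the other items in place, but no verdict was returned.

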